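# Snap the turntable's bearing cover home

## Task

Take the seating tool off its cork pad and, holding it upright and centred on the orange bearing cover in the middle of the turntable, press straight down until the cover clicks fully home on its sleeve; then keep bearing on it through the tool with 10 to 24 N for at least half a second, at no time with more than 24 N, and never push the cover with the fingers. Then stand the tool upright back on the cork pad and let go, leaving the ramekins and everything else where they are.

Things in the scene. Friction and masses are not known exactly. Their poses are not given: they have to be found in the camera images.
- tool: Seating tool, standing upright on the cork pad at the start: round steel foot 40 mm across and 16 mm high, flat below, then a straight round wooden handle 26 mm across up to 105 mm (rounded end to 111 mm), about 0.25 kg. Origin at the centre of the foot's underside, z up the handle. Grip the handle from above, across its diameter, 70 to 85 mm above the underside.
- pad: Fixed round cork pad, 100 mm across and 8 mm thick, on the counter. Origin at the centre of its underside. The tool stands on it and goes back on it. A fixed grey tote 150 mm high with its lid half open (to about 0.4 m) stands some 70 mm or more beyond the pad's rim to the right (-y).
- cover: Snap-in bearing cover in the middle of the turntable: flat orange plastic disc 52 mm across, 8 mm thick. Origin at the centre of its underside, z up. It starts 9 mm proud of the bearing sleeve and, guided by its stem, moves only straight down into it.
- cover_top (a point): Centre of the cover's flat top. Pressed here, the cover's catches resist with up to about 10 N over the first 3 to 4 mm, then give way; the cover jumps the rest of the 9 mm home onto the sleeve and is held there. Beyond that it is solid: the force climbs by some 5 to 10 N per mm of hand travel.
- seat (a point): Centre of the top face of the aluminium bearing sleeve (flange 72 mm across); the cover's origin comes to this point when home. The sleeve slides straight down with about 5 N of drag until it meets a solid stop 4 to 14 mm below its starting height (cannot be seen, differs every time) and stays down; only on that stop do the catches give way.
- turntable: Round aluminium turntable, deck 300 mm across with its top 70 mm above the counter, on a pedestal; it can spin about its centre against about 0.25 N m of drag. Origin on its axis at counter height.
- spatula: Red spatula 250 mm long lying on the counter; bystander. Origin at mid length.
- cups: Nest of three stainless measuring cups, 84 mm across and about 55 mm high, handles to its own -x; bystander. Origin at the centre of the underside.
- ramekin0: White ceramic ramekin, 72 mm across and 45 mm high, standing on the turntable deck about 108 mm from its centre; bystander. Origin at the centre of its underside.
- ramekin1: White ceramic ramekin, 72 mm across and 45 mm high, standing on the turntable deck about 108 mm from its centre; bystander. Origin at the centre of its underside.
- ramekin2: White ceramic ramekin, 72 mm across and 45 mm high, standing on the turntable deck about 108 mm from its centre; bystander. Origin at the centre of its underside.
- ramekin3: White ceramic ramekin, 72 mm across and 45 mm high, standing on the turntable deck about 108 mm from its centre; bystander. Origin at the centre of its underside.
Things that resemble listed ones, but are neither listed nor needed, are in the scene too. What is meant by the tool is not black, blue or green, and is the smaller of those in its own colour.

How it is judged:
On the way, in this order (a step that is already met when the one before it is completed fails the run):
1. the tool is lifted off its pad (z of tool in the frame of pad above 0.03 m), for 0.1 s.
2. the cover is home and the tool, upright and centred, bears on it with more than 10 N for 0.5 s (z of cover in the frame of seat below 0.002 m and contact force between tool and cover above 10 N and horizontal distance between tool and cover below 0.01 m and angle between tool's own z axis and vertical below 0.12 rad), for 0.5 s.
At the end, for the whole second after the job is handed in: The cover lies on its sleeve (gap under 2 mm); the tool stands upright (within 0.1 rad) at rest on the cork pad, its axis within 35 mm of the pad's centre, released (z of cover in the frame of seat below 0.002 m and z of tool in the frame of pad below 0.012 m and horizontal distance between tool and pad below 0.035 m and angle between tool's own z axis and vertical below 0.1 rad and linear speed of tool below 0.02 m/s); the robot touches nothing.
It fails at once if the tool presses on the cover with more than 24 N (contact force between tool and cover above 24 N).
It fails at once if the tool presses (over 4 N) while leaning more than 0.15 rad or more than 12 mm off the cover's centre (contact force between tool and cover above 4 N and (angle between tool's own z axis and vertical above 0.15 rad or horizontal distance between tool and cover above 0.012 m)).
It fails at once if the fingers push the cover (contact force between the fingers and cover above 1 N).
It fails at once if a ramekin, the spatula or the measuring cups are moved by more than 30 mm or a ramekin is tipped (distance of any of ramekin0, ramekin1, ramekin2, ramekin3, spatula, cups from where it was at the start of the episode above 0.03 m or angle between any of ramekin0, ramekin1, ramekin2, ramekin3's own z axis and vertical above 0.25 rad).
It also fails if it takes over 51 s, if anything falls off the work surface, if the arm or the gripper's body presses on something with over 40 N, if the wrist force passes 120 N, or if a joint passes its speed limit or range.

## Robot

A 6-joint arm with a two-finger parallel gripper is mounted at the origin on the work surface. World frame = base frame: x ahead of the robot, y to its left, z up, the work surface at z = 0. Lengths are in m, angles in rad, forces in N, time in s.
With the tool pointing down it reaches from about 0.3 to 0.875 m from the base axis. Payload 4.2 kg.
Tool frame: the origin (TCP) lies midway between the tips of the shut fingers; the grasp point (between the pads) lies 19 mm behind it; z points along the fingers, y is the line along which they close (so a half turn about z gives the same grasp; the last joint's range is limited). The gripper opens to 85 mm and grips with 20 to 120 N. Pads are 22 mm wide; open, the fingers measure 114 mm over their backs; the gripper's body (76 mm by 85 mm) begins 54 mm behind the grasp point. The pads swing forward as they close: fully open they stand 13 mm farther back than shut.
Start: joints at [-1.14, 0.32, 1.565, -0, 1.257, -0.02], TCP at [0.251, -0.518, 0.231] pointing down, gripper open.
Joint ranges: [-3.11, 3.11], [-0.84, 2.01], [0.21, 2.61], [-1.34, 4.49], [0.05, 2.63], [-2.56, 2.56]. Speed limits (rad/s): [2.57, 2.57, 3.14, 3.14, 3.14, 3.14].

## Interface

Orientations are given as a unit quaternion [w, x, y, z].
In Python, from cell import env gives the robot as it stands.
- The arm moves only by the tool play_rows, never from a script. Its argument "motion" is a list that holds one entry, the list of rows, each a list of 6 numbers: the shift along the tool's x, y, z in units of 50 mm (1.0 is 50 mm), then the turn, a rotation vector about the tool's x, y, z in units of 6 degrees (1.0 is 6 degrees). In form: [[[tx, ty, tz, rx, ry, rz], ...]]. A call has 1 to 8 rows; each row is the pose to reach, as a shift and turn from the pose commanded when the call began, along the tool's axes at that moment; what a row does not reach only later rows make up. A row lasts 1/8 s, in which the tool goes at most 62.5 mm and 10.7 degrees, less where a joint would pass 70% of its speed; a pose out of reach is approached as far as the arm can. A call with a gripper value outside its range is refused whole. "hand" is the opening, from 0 (shut) to 1 (fully open), set as the call begins (left out, the last holds). The fingers move at their own pace and stop on an object; "newtons" is the grip in N (left out, the last holds). Time passes only in rows, so rows that repeat a pose let the fingers close. It gives the time, the measured TCP pose, the force, the opening and the grip force at its end, in the units of the state.
- env.get_obs(): the state, without advancing time (a new reading comes with each control period).
- env.get_image(name): name is "side" or "top"; returns a dict with "pixels" (384x512x3 uint8, red, green, blue), "mtx" (3x3 intrinsics, pixels), "R" (3x3) and "t" (3): a world point X has camera coordinates R X + t. Camera axes: x right, y down, z forward; pixel columns grow to the right and rows downward; lengths in m; the calibration is good to about 2 mm. A picture is of the moment at which its call begins. There is no depth.
- env.sign_off(): hands the job in; it is judged then, once.
The state is a dict: "time_s": time; "qpos": joint angles; "dq": joint speeds; "joint_torque": joint torques, N m; "ee_pos": TCP position; "tool_rot": TCP orientation; "contact_force": force on the tool from outside, world axes, zero at the start; "torque": the same for the moment, N m; "width": finger opening in m; "gripper_force": force on a finger pad.
Only numpy, scipy, OpenCV 4.12 (cv2) and the standard library are available. Lean on these libraries where they do the work, as an engineer would, in place of code of your own. Each camera call takes 0.05 s, during which the arm holds its last target. There are 200 camera calls.

## Working session

There is one attempt and no reset: what is moved stays moved. The work goes in short steps, Python scripts to look and compute and a tool call to move; the robot and the scene stay as the last step left them, time stands still between calls to the robot, and variables do not carry over. Pictures are saved under pics/ and viewed, at most 10 in all, crops included, and the job is handed in when it is done.

Besides the shell and the picture viewer there is one more tool, called after "Request:" as name([rows], argument=value, ...), one row to a line, values as JSON. play_rows: Moves the arm, as the interface text tells. Its arguments: {"type":"object","properties":{"motion":{"type":"array","items":{"type":"array","items":{"type":"array","items":{"type":"number"}}}},"hand":{"type":"number"},"newtons":{"type":"number"}},"required":["motion"]}

```bash
mkdir -p pics; ls
python3 - <<'E'
from cell import env
import cv2,numpy as np
o=env.get_obs();print({k:np.round(v,3).tolist() for k,v in o.items()})
for n in("side","top"):
    i=env.get_image(n);cv2.imwrite(f"pics/{n}0.png",i["pixels"][:,:,::-1]);np.savez(f"{n}0.npz",**i)
    print(n,i["mtx"].round(1).tolist(),i["R"].round(3).tolist(),i["t"].round(3).tolist(),(-i["R"].T@i["t"]).round(3))
E
```

```text
pics
{'time_s': 0.0, 'qpos': [-1.14, 0.32, 1.566, -0.0, 1.257, -0.02], 'dq': [-0.0, -0.001, 0.001, 0.0, 0.0, -0.0], 'joint_torque': [-0.004, -41.553, -23.417, -0.0, 0.008, 0.0], 'ee_pos': [0.25, -0.517, 0.23], 'tool_rot': [-0.001, 0.975, 0.224, -0.0], 'contact_force': [0.612, -0.504, 0.528], 'torque': [0.015, 0.022, 0.005], 'gripper_force': 0.0, 'width': 0.085}
side [[411.5, 0.0, 255.1], [0.0, 411.5, 199.3], [0.0, 0.0, 1.0]] [[0.991, -0.133, -0.018], [-0.111, -0.736, -0.668], [0.076, 0.664, -0.744]] [-0.563, 0.165, 1.023] [ 0.499 -0.633  0.861]
top [[375.8, 0.0, 259.3], [0.0, 375.8, 192.0], [0.0, 0.0, 1.0]] [[-0.024, -1.0, -0.008], [-0.988, 0.025, -0.154], [0.154, 0.004, -0.988]] [0.085, 0.556, 1.171] [0.371 0.067 1.243]
```

View pics/side0.png

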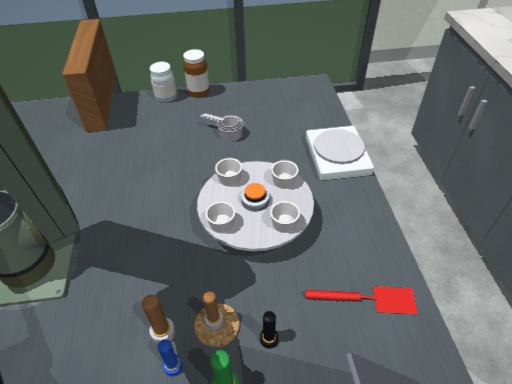

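View pics/top0.png

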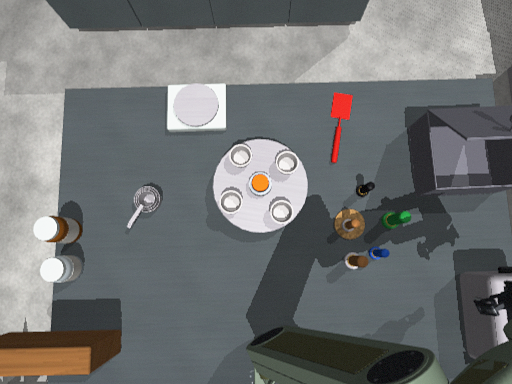

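The side view shows the brown-handled tool on the cork pad at about (213,310). The larger brown lookalike is at (157,315), and the black, blue and green ones are nearby. The orange cover is at (255,192). In the top view the tool is at (352,224) and the cover at (260,183). I'll zoom in before building masks.

Run:
```python
import cv2,numpy as np
s=cv2.imread("pics/side0.png");t=cv2.imread("pics/top0.png")
a=cv2.resize(s[270:370,130:290],None,fx=5,fy=5,interpolation=0)[:,:]
b=cv2.resize(t[170:280,310:420],None,fx=5,fy=5,interpolation=0)
h=300
f=lambda im:cv2.resize(im,(400,int(400*im.shape[0]/im.shape[1])),interpolation=0)
a,b=f(a),f(b);c=np.zeros((400,800,3),np.uint8);c[:a.shape[0],:400]=a;c[:b.shape[0],400:]=b
cv2.imwrite("pics/crop.png",c)
for im,pts in((s,[(211,300),(213,312),(215,320),(230,325),(203,335),(255,190),(155,305)]),(t,[(352,223),(345,220),(340,225),(355,233),(347,212),(260,183),(357,225)])):
    hs=cv2.cvtColor(im,cv2.COLOR_BGR2HSV)
    for p in pts:print(p,hs[p[1],p[0]])
```

```text
(211, 300) [ 14 141 172]
(213, 312) [ 14 138  83]
(215, 320) [ 15 141  85]
(230, 325) [ 17 118 123]
(203, 335) [ 16 115 102]
(255, 190) [ 14 192 249]
(155, 305) [ 14 141  96]
(352, 223) [ 14 156 177]
(345, 220) [  4  13 135]
(340, 225) [ 16 125  94]
(355, 233) [ 16 133 119]
(347, 212) [ 16 129 117]
(260, 183) [ 16 220 249]
(357, 225) [ 14 155 178]
```

View pics/crop.png

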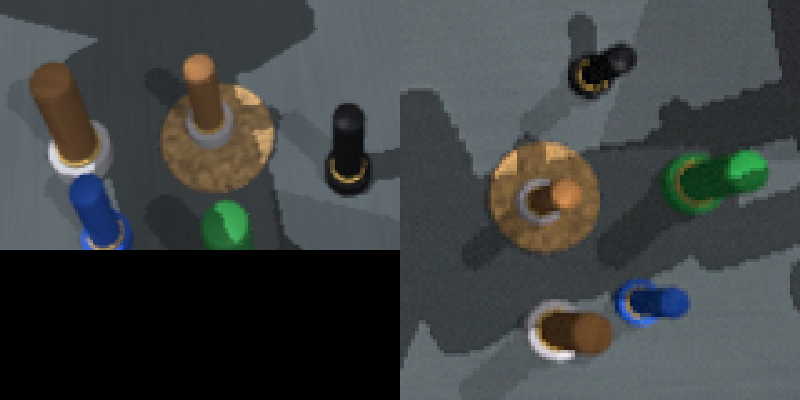

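The crop shows the tool with a light wood handle and a grey foot, standing near the pad's centre. Its handle end is at about (356,223) in the top view and (210,296) in the side view. The black, blue, green and larger brown tools are all clear of the pad. Next I'll measure positions.

```bash
cat > h.py <<'E'
import cv2,numpy as np
def load(n): return dict(np.load(n+".npz"))
def hsv(i): return cv2.cvtColor(i["pixels"],cv2.COLOR_RGB2HSV)
def ray(i,p):
    R,t=i["R"],i["t"];d=R.T@np.linalg.inv(i["mtx"])@[p[0],p[1],1];return -R.T@t,d/np.linalg.norm(d)
def plane(i,p,z):
    c,d=ray(i,p);return (c+d*(z-c[2])/d[2]).round(4)
def tri(i,p,j,q):
    (a,d),(b,e)=ray(i,p),ray(j,q);s,u=np.linalg.lstsq(np.c_[d,-e],b-a,rcond=None)[0]
    return ((a+s*d+b+u*e)/2).round(4),round(np.linalg.norm(a+s*d-b-u*e),4)
def proj(i,X):
    v=i["mtx"]@(i["R"]@np.array(X)+i["t"]);return (v[:2]/v[2]).round(1)
def blobs(m,box,amin=8):
    x0,y0,x1,y1=box;k=np.zeros(m.shape,np.uint8);k[y0:y1,x0:x1]=m[y0:y1,x0:x1]*255
    n,l,st,c=cv2.connectedComponentsWithStats(k);r=[]
    for j in range(1,n):
        if st[j,4]>=amin:
            cn=max(cv2.findContours((l==j).astype(np.uint8),0,1)[0],key=cv2.contourArea)
            h=cv2.convexHull(cn);e=cv2.fitEllipse(h) if len(h)>=5 else None
            r.append((st[j].tolist(),c[j].round(1).tolist(),None if e is None else np.round(np.r_[e[0],e[1],e[2]],1).tolist()))
    return sorted(r,key=lambda a:-a[0][4])
E
python3 - <<'E'
from h import *
S,T=load("side0"),load("top0");hs,ht=hsv(S),hsv(T)
br=lambda h:(h[...,0]>=9)&(h[...,0]<=20)&(h[...,1]>85)
orr=lambda h:(h[...,0]>=5)&(h[...,0]<=22)&(h[...,1]>150)&(h[...,2]>150)
print("cover S",blobs(orr(hs),(230,170,285,215)));print("cover T",blobs(orr(ht),(235,160,285,205)))
print("pad T",blobs(br(ht),(325,200,372,245))[:2]);print("pad S",blobs(br(hs),(190,285,245,350))[:2])
gr=lambda h:(h[...,1]<50)&(h[...,2]>60)
print("foot T",blobs(gr(ht),(338,212,362,236)));print("foot S",blobs(gr(hs),(198,302,230,330)))
tip=lambda h:(h[...,0]>=9)&(h[...,0]<=20)&(h[...,2]>150)
print("tip T",blobs(tip(ht),(346,214,366,234)));print("tip S",blobs(tip(hs),(198,285,222,305)))
al=lambda h:(h[...,1]<45)&(h[...,2]>150)
print("deck T",blobs(al(ht),(205,130,315,240))[:2]);print("deck S",blobs(al(hs),(190,155,320,250))[:2])
E
```

```text
cover S [([245, 183, 20, 15, 242], [254.5, 190.4], [254.4, 190.6, 15.3, 19.7, 85.1])]
cover T [([252, 175, 17, 16, 216], [259.7, 182.6], [259.8, 182.5, 16.1, 16.4, 111.3])]
pad T [([334, 209, 31, 30, 666], [349.4, 223.3], [349.1, 223.6, 29.8, 30.8, 131.9])]
pad S [([194, 291, 46, 56, 1525], [216.0, 322.5], [215.0, 319.7, 45.1, 56.2, 166.5])]
foot T [([342, 219, 12, 13, 57], [346.3, 225.5], [347.9, 224.9, 12.5, 12.6, 105.8])]
foot S [([204, 311, 19, 19, 142], [213.9, 322.1], [213.4, 319.0, 18.9, 19.7, 166.1]), ([218, 302, 12, 4, 27], [225.0, 302.9], [218.7, 299.7, 4.7, 27.7, 110.9])]
tip T [([352, 219, 8, 8, 45], [355.5, 222.9], [355.6, 222.8, 6.9, 7.5, 50.9])]
tip S [([204, 292, 10, 10, 83], [208.6, 296.7], [208.7, 296.8, 9.5, 10.3, 64.2])]
deck T [([213, 139, 95, 94, 6223], [259.9, 185.4], [259.9, 185.4, 93.4, 94.5, 86.1])]
deck S [([197, 158, 117, 91, 6269], [254.6, 203.8], [254.8, 200.6, 98.2, 117.0, 88.0]), ([313, 155, 7, 20, 80], [316.9, 161.7], [294.7, 123.4, 10.5, 69.5, 0.0])]
```

Run:
```python
from h import *
S,T=load("side0"),load("top0");hs=hsv(S)
m=((hs[...,0]>=9)&(hs[...,0]<=20)&(hs[...,1]>85)|((hs[...,1]<50)&(hs[...,2]>60)))
k=np.zeros(m.shape,np.uint8);b=((hs[...,0]>=9)&(hs[...,0]<=20)&(hs[...,1]>85));k[307:350,190:245]=b[307:350,190:245]
h=cv2.convexHull(np.vstack([c for c in cv2.findContours(k,0,1)[0]]));h=h[h[:,0,1]>308]
e=cv2.fitEllipse(h);print("pad S",e)
print("pad",tri(S,e[0],T,(349.1,223.6)),plane(S,e[0],.008),plane(T,(349.1,223.6),.008))
print("cover",tri(S,(254.4,190.6),T,(259.8,182.5)))
print("tip",tri(S,(208.7,296.8),T,(355.6,222.8)))
print("foot",tri(S,(213.4,319.0),T,(347.9,224.9)),plane(T,(347.9,224.9),.02))
print("deck",tri(S,(254.8,200.6),T,(259.9,185.4)),plane(T,(259.9,185.4),.07))
c=plane(T,(259.8,182.5),.11)
for n,p in(("green tip",(515+235,170)),("green foot",(692,183)),("blue",(672,303)),("bluefoot",(638,303)),("brown2tip",(590,333)),("brown2foot",(557,330)),("black",(620,57)),("blackfoot",(594,75))):
    q=((p[0]-400)/3.636+310,p[1]/3.636+170);print(n,plane(T,q,.0 if "foot" in n else .11))
for q in((432,110),(412,107),(412,190),(425,187)):print("tote",q,plane(T,q,.15),plane(T,q,.4))
```

```text
pad S ((216.47750854492188, 324.79095458984375), (42.69883728027344, 45.78273010253906), 64.91692352294922)
pad (array([ 0.452 , -0.2216,  0.001 ]), np.float64(0.0003)) [ 0.4525 -0.2249  0.008 ] [ 0.4515 -0.22    0.008 ]
cover (array([0.5776, 0.0691, 0.108 ]), np.float64(0.0))
tip (array([ 0.4467, -0.2146,  0.1153]), np.float64(0.0007))
foot (array([ 0.447 , -0.2141,  0.0154]), np.float64(0.0003)) [ 0.4466 -0.2131  0.02  ]
deck (array([0.5766, 0.0692, 0.0698]), np.float64(0.0027)) [0.5752 0.0691 0.07  ]
green tip [ 0.4611 -0.3694  0.11  ]
green foot [ 0.4594 -0.3583  0.    ]
blue [ 0.3541 -0.2967  0.11  ]
bluefoot [ 0.3532 -0.3016  0.    ]
brown2tip [ 0.3316 -0.2283  0.11  ]
brown2foot [ 0.3312 -0.2277  0.    ]
black [ 0.5587 -0.2686  0.11  ]
blackfoot [ 0.5608 -0.2761 -0.    ]
tote (432, 110) [ 0.7803 -0.4593  0.15  ] [ 0.6867 -0.339   0.4   ]
tote (412, 107) [ 0.7915 -0.3996  0.15  ] [ 0.6953 -0.2929  0.4   ]
tote (412, 190) [ 0.5361 -0.3774  0.15  ] [ 0.4984 -0.2758  0.4   ]
tote (425, 187) [ 0.5441 -0.4163  0.15  ] [ 0.5045 -0.3058  0.4   ]
```

```bash
cat >> h.py <<'E'
from scipy.spatial.transform import Rotation as Ro
def go(env,X,yaw=None):
    o=env.get_obs();q=o["tool_rot"];R=Ro.from_quat(np.r_[q[1:],q[0]])
    print("t",o["time_s"],"pos",np.round(o["ee_pos"],4),"F",np.round(o["contact_force"],2),"w",o["width"],"tilt",np.round(R.as_matrix()[:,2],4),"x",np.round(R.as_matrix()[:,0],3))
    z=R.as_matrix()[:,2];a=np.cross(z,[0,0,-1.]);C=Ro.from_rotvec(a)  # level
    print("units",(R.inv().apply(np.array(X)-o["ee_pos"])/.05).round(3),"level turn",(R.inv().apply(a)/np.radians(6)).round(3))
E
python3 -c "
from cell import env
from h import *
go(env,[.447,-.2145,.20])"
```

```text
t 0.1 pos [ 0.2503 -0.5172  0.2306] F [-0.29  1.08 -0.73] w 0.08538701719913888 tilt [-7.0e-04  1.5e-03 -1.0e+00] x [0.9   0.436 0.   ]
units [ 6.178 -3.734  0.618] level turn [-0.015 -0.     0.   ]
```

Request:
play_rows([
  [[0.6,-0.4,0,0,0,0],[1.6,-1.0,0,0,0,0],[2.7,-1.6,0,0,0,0],[3.8,-2.3,0.1,0,0,0],[4.8,-2.9,0.2,0,0,0],[5.6,-3.4,0.4,0,0,0],[6.1,-3.7,0.5,0,0,0],[6.18,-3.73,0.6,0,0,0]],
], hand=1)

```text
time_s: 1.1
ee_pos: [0.4479, -0.2137, 0.2008]
tool_rot: [-0.0, 0.974, 0.225, -0.0]
contact_force: [-0.1, -0.4, 0.2]
width: 0.0856
gripper_force: 0.0
```

Run:
```python
from cell import env
from h import *
go(env,[.447,-.2145,.064])
for n in("side","top"):
    i=env.get_image(n);cv2.imwrite(f"pics/{n}1.png",i["pixels"][:,:,::-1]);np.savez(f"{n}1.npz",**i)
s=cv2.imread("pics/side1.png");t=cv2.imread("pics/top1.png")
cv2.imwrite("pics/v1.png",np.hstack([cv2.resize(s[220:384,110:310],(400,328)),cv2.resize(t[130:294,260:460],(400,328))]))
```

```text
t 1.1 pos [ 0.4479 -0.2137  0.2008] F [-0.1  -0.42  0.24] w 0.08555557532064562 tilt [-7.e-04  2.e-04 -1.e+00] x [ 0.899  0.438 -0.001]
units [-0.022  0.009  2.735] level turn [-0.005  0.005  0.   ]
```

View pics/v1.png

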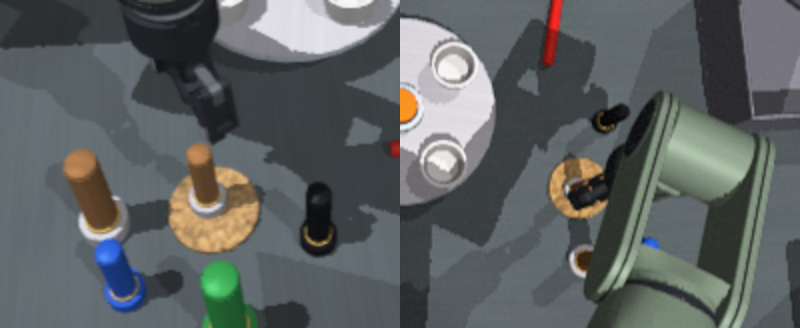

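The gripper hangs above the tool: in the side crop the handle end is at (200,155) and the open fingers at (215,115). Nothing lies in the way of the descent, so I'll go down and grip.

Request:
play_rows([
  [[0,0,0.3,0,0,0],[-0.02,0,0.8,0,0,0],[-0.02,0,1.3,0,0,0],[-0.02,0,1.8,0,0,0],[-0.02,0,2.2,0,0,0],[-0.02,0,2.5,0,0,0],[-0.02,0,2.7,0,0,0],[-0.02,0,2.73,0,0,0]],
])

```text
time_s: 2.2
ee_pos: [0.4462, -0.2157, 0.0643]
tool_rot: [-0.0, 0.975, 0.223, -0.0]
contact_force: [-0.6, 0.5, -0.0]
width: 0.0855
gripper_force: 0.0
```

Request:
play_rows([
  [[0,0,0,0,0,0],[0,0,0,0,0,0],[0,0,0,0,0,0],[0,0,0,0,0,0],[0,0,0,0,0,0],[0,0,0,0,0,0],[0,0,0,0,0,0],[0,0,0,0,0,0]],
], hand=0, newtons=60)

```text
time_s: 3.2
ee_pos: [0.4467, -0.2155, 0.0652]
tool_rot: [0.0, 0.975, 0.223, 0.0]
contact_force: [-1.2, 1.9, 5.5]
width: 0.0249
gripper_force: 58.6
```

Request:
play_rows([
  [[0,0,-0.1,0,0,0],[0,0,-0.4,0,0,0],[0,0,-0.9,0,0,0],[0,0,-1.5,0,0,0],[0,0,-2.2,0,0,0],[0,0,-2.9,0,0,0],[0,0,-3.3,0,0,0],[0,0,-3.5,0,0,0]],
])

```text
time_s: 4.2
ee_pos: [0.4467, -0.2157, 0.2415]
tool_rot: [0.001, 0.975, 0.223, 0.001]
contact_force: [0.0, -0.4, -1.9]
width: 0.0247
gripper_force: 58.8
```

Run:
```python
from cell import env
from h import *
go(env,[.5776,.0691,.24])
```

```text
t 4.2 pos [ 0.4467 -0.2157  0.2415] F [ 0.01 -0.37 -1.88] w 0.02474092924294959 tilt [ 0.002  -0.0012 -1.    ] x [0.9   0.436 0.001]
units [ 4.838 -3.986  0.028] level turn [ 0.019 -0.012  0.   ]
```

Request:
play_rows([
  [[0.3,-0.2,0,0,0,0],[0.9,-0.7,0,0,0,0],[1.7,-1.4,0,0,0,0],[2.5,-2.1,0,0,0,0],[3.4,-2.8,0,0,0,0],[4.1,-3.4,0,0,0,0],[4.6,-3.8,0,0,0,0],[4.84,-3.99,0,0,0,0]],
])

```text
time_s: 5.2
ee_pos: [0.5772, 0.0718, 0.2383]
tool_rot: [-0.0, 0.974, 0.225, -0.001]
contact_force: [-0.3, -0.3, -2.9]
width: 0.0246
gripper_force: 58.9
```

Request:
play_rows([
  [[0,0,0.2,0,0,0],[0,0,0.5,0,0,0],[0,0,0.7,0,0,0],[0,0,0.8,0,0,0],[0,0,0.8,0,0,0],[0,0,0.8,0,0,0]],
])

```text
time_s: 5.95
ee_pos: [0.5777, 0.0694, 0.2003]
tool_rot: [0.0, 0.975, 0.223, 0.001]
contact_force: [-0.5, 0.6, -2.6]
width: 0.0243
gripper_force: 58.9
```

Run:
```python
from cell import env
from h import *
go(env,[.5776,.0691,.20])
for n in("side","top"):
    i=env.get_image(n);cv2.imwrite(f"pics/{n}2.png",i["pixels"][:,:,::-1]);np.savez(f"{n}2.npz",**i)
    if n=="side":print(proj(i,[.5776,.0691,.108]),proj(i,[.5776,.0691,.143]))
s=cv2.imread("pics/side2.png");t=cv2.imread("pics/top2.png")
cv2.imwrite("pics/v2.png",np.hstack([cv2.resize(s[140:240,205:305],(400,400),interpolation=0),cv2.resize(t[130:230,210:310],(400,400),interpolation=0)]))
```

```text
t 5.95 pos [0.5777 0.0694 0.2003] F [-0.53  0.58 -2.6 ] w 0.024322756510252574 tilt [ 0.0011  0.     -1.    ] x [0.9   0.435 0.001]
units [-0.004  0.003  0.006] level turn [ 0.004 -0.009 -0.   ]
[254.4 190.6] [254.1 180.8]
```

View pics/v2.png

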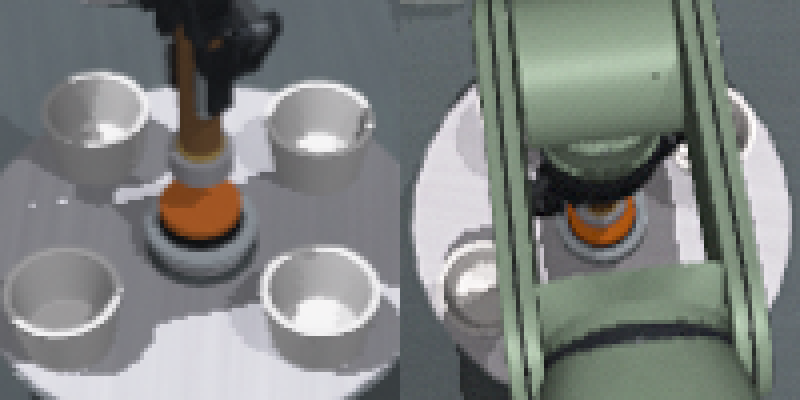

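The tool hangs upright over the orange cover: the foot is at about (255,181) in the side view, with the cover just below at (254,191). I'll check its centring numerically.

Run:
```python
from h import *
S,T=load("side2"),load("top2")
for r in(178,180,182):print(r,cv2.cvtColor(S["pixels"],7)[r,240:270].tolist())
o=hsv(S);print("col",[ (r,o[r,255].tolist()) for r in range(176,200)])
o=hsv(T);orr=(o[...,1]>150)&(o[...,0]<22)&(o[...,2]>100);ys,xs=np.where(orr[175:195,245:280]);print("cover T cols",xs.min()+245,xs.max()+245,"rows",ys.min()+175,ys.max()+175)
for r in range(180,188):print(r,o[r,250:271,1].tolist())
a=np.linspace(0,2*np.pi,72)
for x,y in((.5776,.0691),):
  for nm,i in(("S",S),("T",T)):
    for z in(.143,.159):
        P=np.array([proj(i,[x+.02*np.cos(k),y+.02*np.sin(k),z]) for k in a]);print(nm,z,P.min(0),P.max(0))
```

```text
178 [116, 128, 127, 128, 129, 128, 123, 116, 124, 117, 94, 90, 77, 71, 71, 72, 75, 84, 101, 110, 115, 126, 129, 161, 195, 192, 193, 194, 194, 195]
180 [124, 127, 128, 128, 130, 128, 119, 95, 95, 115, 120, 120, 114, 106, 104, 108, 113, 117, 120, 124, 120, 111, 113, 171, 213, 195, 193, 194, 194, 193]
182 [127, 128, 128, 129, 129, 128, 130, 117, 84, 87, 90, 96, 106, 109, 112, 113, 114, 114, 111, 105, 108, 104, 120, 175, 218, 219, 214, 199, 197, 188]
col [(176, [14, 141, 83]), (177, [15, 141, 83]), (178, [17, 140, 91]), (179, [20, 139, 123]), (180, [20, 91, 121]), (181, [125, 12, 128]), (182, [120, 13, 118]), (183, [120, 12, 110]), (184, [125, 14, 109]), (185, [125, 14, 110]), (186, [173, 19, 107]), (187, [12, 176, 122]), (188, [12, 199, 128]), (189, [12, 202, 144]), (190, [12, 200, 162]), (191, [12, 200, 163]), (192, [12, 200, 162]), (193, [12, 201, 162]), (194, [12, 200, 162]), (195, [12, 200, 162]), (196, [12, 200, 163]), (197, [12, 201, 161]), (198, [12, 199, 133]), (199, [13, 196, 99])]
cover T cols 252 268 rows 179 190
180 [64, 24, 102, 51, 61, 29, 21, 53, 22, 10, 58, 28, 90, 113, 
[... 160 characters left out ...]
 120, 166, 165, 167, 163, 157, 88, 10, 14, 156, 239, 176, 33, 23]
183 [32, 21, 245, 195, 43, 10, 8, 45, 80, 136, 102, 97, 22, 14, 22, 55, 224, 231, 172, 33, 21]
184 [23, 19, 210, 229, 162, 42, 17, 10, 17, 43, 33, 10, 13, 21, 43, 191, 230, 228, 147, 34, 19]
185 [23, 22, 255, 237, 228, 171, 40, 27, 21, 23, 15, 17, 14, 79, 184, 226, 230, 236, 77, 25, 21]
186 [19, 27, 91, 232, 230, 228, 174, 135, 91, 64, 57, 63, 164, 197, 239, 231, 230, 218, 47, 20, 15]
187 [13, 22, 24, 234, 238, 225, 230, 221, 210, 188, 204, 199, 225, 220, 221, 232, 228, 129, 30, 21, 9]
S 0.143 [245.9 175.1] [262.3 186.7]
S 0.159 [245.7 170.4] [262.3 182.1]
T 0.143 [253.  173.8] [266.5 187. ]
T 0.159 [252.9 172.7] [266.5 186.1]
```

Foot-to-cover offset is about 1 mm in both views, which is well within the limit. I'll approach, then press in small steps while watching the force.

Request:
play_rows([
  [[0,0,0.1,0,0,0],[0,0,0.25,0,0,0],[0,0,0.4,0,0,0],[0,0,0.5,0,0,0],[0,0,0.54,0,0,0],[0,0,0.56,0,0,0],[0,0,0.56,0,0,0]],
])

```text
time_s: 6.92
ee_pos: [0.5775, 0.0695, 0.1719]
tool_rot: [0.0, 0.975, 0.224, 0.0]
contact_force: [0.2, -0.2, -2.8]
width: 0.0248
gripper_force: 58.9
```

Request:
play_rows([
  [[0,0,0.02,0,0,0],[0,0,0.04,0,0,0],[0,0,0.06,0,0,0],[0,0,0.06,0,0,0]],
])

```text
time_s: 7.42
ee_pos: [0.5775, 0.0695, 0.1691]
tool_rot: [0.0, 0.975, 0.224, 0.0]
contact_force: [-0.8, 0.0, -1.7]
width: 0.0248
gripper_force: 59.0
```

Request:
play_rows([
  [[0,0,0.02,0,0,0],[0,0,0.04,0,0,0],[0,0,0.06,0,0,0],[0,0,0.06,0,0,0]],
])

```text
time_s: 7.92
ee_pos: [0.5776, 0.0694, 0.1659]
tool_rot: [0.0, 0.975, 0.223, 0.0]
contact_force: [0.6, -0.5, 2.1]
width: 0.0248
gripper_force: 59.3
```

Request:
play_rows([
  [[0,0,0.02,0,0,0],[0,0,0.04,0,0,0],[0,0,0.04,0,0,0]],
])

```text
time_s: 8.3
ee_pos: [0.5775, 0.0695, 0.1637]
tool_rot: [0.0, 0.975, 0.223, 0.0]
contact_force: [0.2, -0.7, 1.8]
width: 0.025
gripper_force: 59.4
```

Request:
play_rows([
  [[0,0,0.02,0,0,0],[0,0,0.04,0,0,0],[0,0,0.04,0,0,0]],
])

```text
time_s: 8.68
ee_pos: [0.5775, 0.0695, 0.1619]
tool_rot: [0.0, 0.975, 0.224, 0.0]
contact_force: [0.3, 0.4, 3.2]
width: 0.0244
gripper_force: 59.6
```

Request:
play_rows([
  [[0,0,0.02,0,0,0],[0,0,0.04,0,0,0],[0,0,0.04,0,0,0]],
])

```text
time_s: 9.05
ee_pos: [0.5776, 0.0695, 0.1604]
tool_rot: [0.0, 0.975, 0.224, 0.0]
contact_force: [-0.4, -0.6, 6.3]
width: 0.0245
gripper_force: 59.8
```

Request:
play_rows([
  [[0,0,0.02,0,0,0],[0,0,0.04,0,0,0],[0,0,0.04,0,0,0]],
])

```text
time_s: 9.43
ee_pos: [0.5775, 0.0695, 0.1582]
tool_rot: [0.0, 0.975, 0.223, 0.0]
contact_force: [0.8, -0.0, 4.1]
width: 0.0248
gripper_force: 59.8
```

Request:
play_rows([
  [[0,0,0.01,0,0,0],[0,0,0.02,0,0,0],[0,0,0.02,0,0,0]],
])

```text
time_s: 9.8
ee_pos: [0.5765, 0.0695, 0.1555]
tool_rot: [-0.0, 0.975, 0.223, -0.001]
contact_force: [-0.3, -0.1, -2.5]
width: 0.0246
gripper_force: 59.0
```

Request:
play_rows([
  [[0,0,0.01,0,0,0],[0,0,0.02,0,0,0],[0,0,0.02,0,0,0]],
])

```text
time_s: 10.18
ee_pos: [0.5773, 0.0695, 0.1556]
tool_rot: [-0.0, 0.975, 0.223, -0.0]
contact_force: [-0.5, -0.0, -2.7]
width: 0.0251
gripper_force: 59.0
```

Request:
play_rows([
  [[0,0,0.01,0,0,0],[0,0,0.02,0,0,0],[0,0,0.02,0,0,0]],
])

```text
time_s: 10.55
ee_pos: [0.5774, 0.0695, 0.1548]
tool_rot: [0.0, 0.975, 0.223, -0.0]
contact_force: [0.3, -0.2, -2.9]
width: 0.0248
gripper_force: 59.0
```

Request:
play_rows([
  [[0,0,0.01,0,0,0],[0,0,0.02,0,0,0],[0,0,0.02,0,0,0]],
])

```text
time_s: 10.92
ee_pos: [0.5776, 0.0695, 0.1542]
tool_rot: [0.0, 0.975, 0.224, 0.0]
contact_force: [-0.1, -0.5, -0.2]
width: 0.0246
gripper_force: 59.0
```

Request:
play_rows([
  [[0,0,0.01,0,0,0],[0,0,0.02,0,0,0],[0,0,0.02,0,0,0]],
])

```text
time_s: 11.3
ee_pos: [0.5779, 0.0695, 0.154]
tool_rot: [0.0, 0.975, 0.224, 0.001]
contact_force: [-1.3, 0.2, 5.3]
width: 0.0249
gripper_force: 59.6
```

Request:
play_rows([
  [[0,0,0.01,0,0,0],[0,0,0.02,0,0,0],[0,0,0.02,0,0,0]],
])

```text
time_s: 11.68
ee_pos: [0.5781, 0.0695, 0.1539]
tool_rot: [0.0, 0.975, 0.224, 0.001]
contact_force: [-2.2, -0.8, 9.7]
width: 0.0247
gripper_force: 60.0
```

Request:
play_rows([
  [[0,0,0.01,0,0,0],[0,0,0.016,0,0,0],[0,0,0.016,0,0,0],[0,0,0.016,0,0,0]],
])

```text
time_s: 12.18
ee_pos: [0.5782, 0.0695, 0.1538]
tool_rot: [0.0, 0.975, 0.224, 0.002]
contact_force: [-3.4, 0.4, 12.7]
width: 0.0249
gripper_force: 60.2
```

Request:
play_rows([
  [[0,0,0,0,0,0],[0,0,0,0,0,0],[0,0,0,0,0,0],[0,0,0,0,0,0],[0,0,0,0,0,0],[0,0,0,0,0,0],[0,0,0,0,0,0],[0,0,0,0,0,0]],
])

```text
time_s: 13.18
ee_pos: [0.5782, 0.0695, 0.1538]
tool_rot: [0.0, 0.975, 0.224, 0.002]
contact_force: [-2.2, -0.3, 12.6]
width: 0.0247
gripper_force: 60.2
```

Run:
```python
from cell import env
from h import *
go(env,[.5776,.0691,.20])
i=env.get_image("side");np.savez("side3.npz",**i)
s=i["pixels"][:,:,::-1]
cv2.imwrite("pics/v3.png",cv2.resize(s[140:240,205:305],(500,500),interpolation=0))
```

```text
t 13.175 pos [0.5782 0.0695 0.1538] F [-2.24 -0.33 12.55] w 0.02471397654775834 tilt [ 0.0036  0.     -1.    ] x [0.9   0.436 0.003]
units [-0.012  0.003 -0.924] level turn [ 0.015 -0.031 -0.   ]
```

View pics/v3.png

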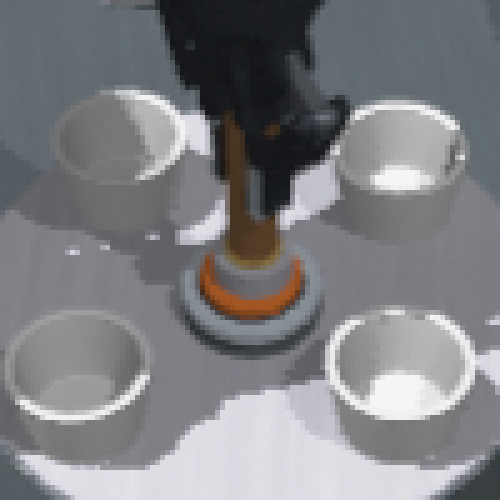

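The cover is flat on its sleeve under the tool foot: crop (252,290), with no dark gap showing. It has been held at about 15 N for over 1 s, so I'll lift and return the tool.

Request:
play_rows([
  [[0,0,-0.05,0,0,0],[0,0,-0.15,0,0,0],[0,0,-0.4,0,0,0],[0,0,-0.8,0,0,0],[0,0,-1.2,0,0,0],[0,0,-1.5,0,0,0],[0,0,-1.7,0,0,0],[0,0,-1.76,0,0,0]],
])

```text
time_s: 14.22
ee_pos: [0.5775, 0.0695, 0.2395]
tool_rot: [0.0, 0.975, 0.224, 0.0]
contact_force: [-0.7, 0.3, -2.3]
width: 0.0246
gripper_force: 59.0
```

Run:
```python
from cell import env
from h import *
go(env,[.4495,-.2185,.24])
```

```text
t 14.225 pos [0.5775 0.0695 0.2395] F [-0.71  0.3  -2.27] w 0.024590915599306727 tilt [ 6.e-04 -0.e+00 -1.e+00] x [0.9   0.436 0.001]
units [-4.815  4.069 -0.012] level turn [ 0.003 -0.005 -0.   ]
```

Request:
play_rows([
  [[-0.3,0.2,0,0,0,0],[-0.9,0.7,0,0,0,0],[-1.7,1.4,0,0,0,0],[-2.5,2.1,0,0,0,0],[-3.4,2.8,0,0,0,0],[-4.1,3.4,0,0,0,0],[-4.6,3.8,0,0,0,0],[-4.81,4.06,0,0,0,0]],
])

```text
time_s: 15.22
ee_pos: [0.4474, -0.2194, 0.2385]
tool_rot: [-0.0, 0.975, 0.222, -0.001]
contact_force: [0.1, 0.5, -2.4]
width: 0.0246
gripper_force: 59.0
```

Request:
play_rows([
  [[0,0,0.2,0,0,0],[0,0,0.7,0,0,0],[0,0,1.4,0,0,0],[0,0,2.1,0,0,0],[0,0,2.7,0,0,0],[0,0,3.1,0,0,0],[0,0,3.3,0,0,0],[0,0,3.3,0,0,0]],
])

```text
time_s: 16.23
ee_pos: [0.4493, -0.2172, 0.0734]
tool_rot: [-0.001, 0.975, 0.224, -0.001]
contact_force: [0.5, -0.4, -2.1]
width: 0.0247
gripper_force: 59.2
```

Run:
```python
from cell import env
from h import *
go(env,[.4495,-.2185,.066])
i=env.get_image("side");np.savez("side4.npz",**i)
s=i["pixels"][:,:,::-1]
cv2.imwrite("pics/v4.png",cv2.resize(s[270:370,150:290],(700,500),interpolation=0))
```

```text
t 16.225 pos [ 0.4493 -0.2172  0.0734] F [ 0.53 -0.42 -2.07] w 0.024702591212093648 tilt [-1.4e-03  9.0e-04 -1.0e+00] x [ 0.9    0.436 -0.001]
units [-0.008  0.026  0.147] level turn [-0.013  0.008 -0.   ]
```

View pics/v4.png

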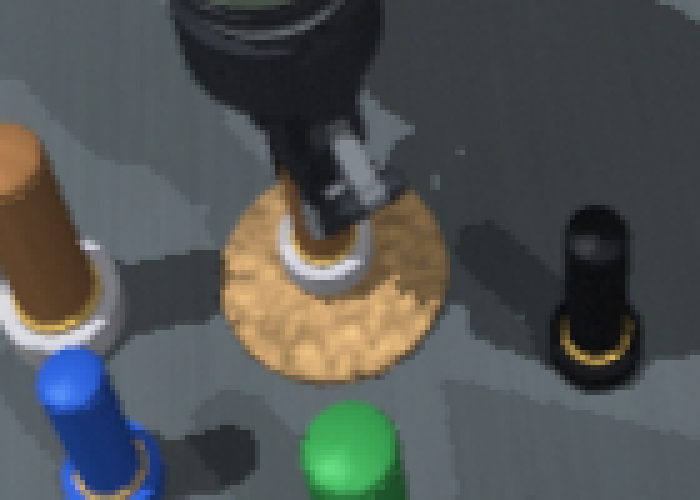

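The tool is upright just above the pad: the foot is at crop (325,265), inside the cork circle centred near (335,280). I'll lower it gently.

Request:
play_rows([
  [[0,0,0.03,0,0,0],[0,0,0.06,0,0,0],[0,0,0.09,0,0,0],[0,0,0.12,0,0,0],[0,0,0.14,0,0,0],[0,0,0.14,0,0,0]],
])

```text
time_s: 17.02
ee_pos: [0.4493, -0.218, 0.0669]
tool_rot: [-0.0, 0.975, 0.223, -0.0]
contact_force: [0.7, -0.2, -2.4]
width: 0.0244
gripper_force: 59.2
```

Request:
play_rows([
  [[0,0,0.01,0,0,0],[0,0,0.02,0,0,0],[0,0,0.02,0,0,0]],
])

```text
time_s: 17.4
ee_pos: [0.4494, -0.218, 0.066]
tool_rot: [0.0, 0.975, 0.223, -0.0]
contact_force: [-0.4, 0.3, -2.2]
width: 0.0248
gripper_force: 59.2
```

Request:
play_rows([
  [[0,0,0.01,0,0,0],[0,0,0.02,0,0,0],[0,0,0.02,0,0,0]],
])

```text
time_s: 17.77
ee_pos: [0.4494, -0.218, 0.0653]
tool_rot: [0.0, 0.975, 0.224, 0.0]
contact_force: [-1.0, 0.9, -0.3]
width: 0.0247
gripper_force: 59.3
```

Contact is beginning. I'll go a touch lower, open, then withdraw straight up.

Request:
play_rows([
  [[0,0,0.01,0,0,0],[0,0,0.01,0,0,0]],
])

```text
time_s: 18.02
ee_pos: [0.4495, -0.218, 0.0652]
tool_rot: [0.0, 0.975, 0.223, 0.0]
contact_force: [-1.1, 1.6, 4.3]
width: 0.0249
gripper_force: 59.6
```

Request:
play_rows([
  [[0,0,0,0,0,0],[0,0,0,0,0,0],[0,0,0,0,0,0],[0,0,0,0,0,0],[0,0,0,0,0,0],[0,0,0,0,0,0],[0,0,0,0,0,0],[0,0,0,0,0,0]],
], hand=1)

```text
time_s: 19.02
ee_pos: [0.4494, -0.218, 0.0645]
tool_rot: [0.0, 0.975, 0.224, 0.0]
contact_force: [0.0, -0.3, 0.6]
width: 0.0854
gripper_force: 0.0
```

Request:
play_rows([
  [[0,0,-0.1,0,0,0],[0,0,-0.4,0,0,0],[0,0,-0.8,0,0,0],[0,0,-1.4,0,0,0],[0,0,-2.0,0,0,0],[0,0,-2.6,0,0,0],[0,0,-3.0,0,0,0],[0,0,-3.2,0,0,0]],
])

```text
time_s: 20.02
ee_pos: [0.4498, -0.2182, 0.2267]
tool_rot: [0.001, 0.975, 0.224, 0.001]
contact_force: [0.2, -1.0, 0.4]
width: 0.0856
gripper_force: 0.0
```

Run:
```python
from cell import env
from h import *
go(env,[.4495,-.2185,.25])
i=env.get_image("side");np.savez("side5.npz",**i)
s=i["pixels"][:,:,::-1];cv2.imwrite("pics/v5.png",cv2.resize(s[150:384,110:420],(775,585)))
o=hsv(i);print("foot",blobs((o[...,1]<50)&(o[...,2]>60),(200,305,232,335))[:2])
```

```text
t 20.025 pos [ 0.4498 -0.2182  0.2267] F [ 0.24 -0.99  0.38] w 0.08563535743266115 tilt [ 0.0029 -0.0016 -1.    ] x [0.9   0.436 0.002]
units [-0.007  0.004 -0.466] level turn [ 0.025 -0.018  0.   ]
foot [([206, 312, 19, 19, 144], [215.8, 323.3], [215.2, 320.3, 18.8, 19.8, 167.6]), ([200, 305, 6, 6, 23], [201.9, 306.7], [192.3, 310.8, 5.7, 28.0, 65.7])]
```

View pics/v5.png

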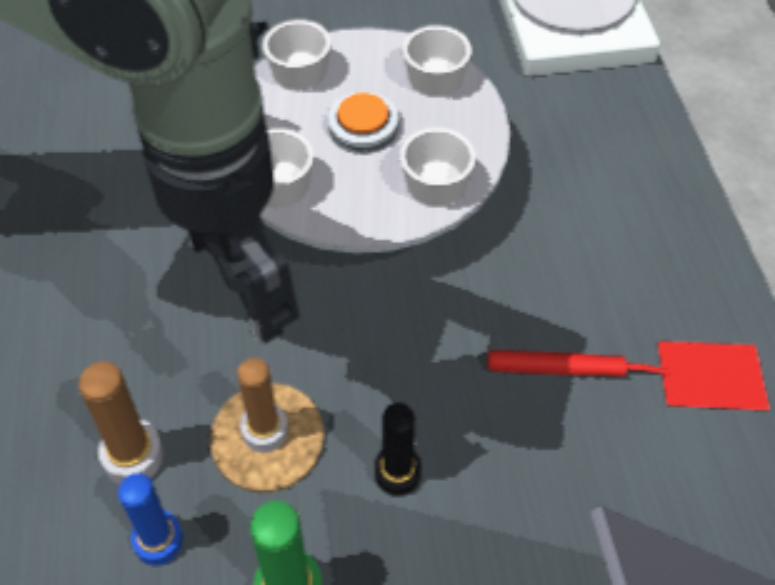

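The tool stands upright on the pad at view (262,400), the gripper is clear above it, the cover at (363,112) sits home, and the ramekins and spatula look undisturbed. I'll hand the job in.

```bash
python3 -c "
from cell import env
print(env.sign_off())"
```

```text
the job is handed in; nothing more can be done
None
```

The cover clicked home and was held at about 15 N for just over 1 s. The tool is standing upright and released on the cork pad, the ramekins and spatula look undisturbed, and the job is handed in (the sign-off returned no verdict).

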